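# Raise the guard bar over the display spectacles

### The arm

A 7-joint arm with a two-finger parallel gripper is mounted at the origin on the work surface. World frame = base frame: x ahead of the robot, y to its left, z up, the work surface at z = 0. Lengths are in m, angles in degrees, forces in N, time in s.
With the tool pointing down it reaches from about 0.4 to 0.85 m from the base axis. Payload 10.4 kg.
Tool frame: the origin (TCP) lies midway between the tips of the shut fingers; the grasp point (between the pads) lies 19 mm behind it; z points along the fingers, y is the direction in which the jaws open and shut (so a half turn about z gives the same grasp; the last joint's range is limited). The gripper opens to 85 mm and grips with 20 to 120 N. Pads are 22 mm wide; open, the fingers measure 114 mm over their backs; the gripper's body (76 mm by 85 mm) begins 54 mm behind the grasp point. The pads swing forward as they close: fully open they stand 13 mm farther back than shut.
Start: joints at [-71.998, 19.034, -3.707, 83.658, 1.238, 77.344, -5.071], TCP at [0.207, 0.59, 0.209] pointing down, gripper open.
Joint ranges: [-148.97, 148.97], [-28.65, 121.19], [-84.17, 76.75], [9.2, 138.47], [-72.65, 252.65], [3.7, 117.97], [-149.18, 149.18]. Speed limits (degrees/s): [127.2, 127.2, 159.86, 159.86, 180, 180, 180].

### API

Orientations are given as a 3x3 rotation matrix whose columns are the frame's x, y, z axes.
In Python, from station import r gives the robot as it stands.
- The arm moves only by the shell command python3 -m handwheel 'ROWS'. ROWS is JSON, a list of rows, each an object with "dp": the shift along the tool's x, y, z in cm, a list of three; "rotation": the turn, a rotation vector about the tool's x, y, z in degrees, a list of three; "claw": the closure, from -1 (fully open) to 1 (shut). A call has 1 to 5 rows; each row shifts and turns the commanded pose from where the row before left it, along the tool's axes as they then stand; what a row does not reach is not made up. A row lasts 1/8 s, in which the tool goes at most 62.5 mm and 10.7 degrees, less where a joint would pass 70% of its speed; a pose out of reach is approached as far as the arm can. A call with a gripper value outside its range is refused whole. The fingers move at their own pace and stop on an object; the grip force is fixed at half the most. Time passes only in rows, so rows that do not move let the fingers close. It gives the time, the measured TCP pose, the force and the opening at its end, in the units of the state.
- r.read_state(): the state, without advancing time (a new reading comes with each control period).
- r.camera(name): name is "scene" or "top" or "wrist"; returns a dict with "img" (480x640x3 uint8, red, green, blue), "vfov" (degrees; the focal length in pixels is half the picture's height over the tangent of half this angle, whatever the lens; pixels are square), "cx", "cy" (the principal point, pixels), "k1" (the pictures are not rectified: a ray, as slopes to the right and down, at radius r is drawn at 1 + k1 r^2 times it, then the intrinsics apply), "position" and "orientation" of the camera in the world; the wrist camera has in their place "T_tool_cam" (4x4, takes a point from camera to tool coordinates, whose origin is the TCP and whose axes are the flange's). Camera axes: x right, y down, z forward; pixel columns grow to the right and rows downward; lengths in m; the calibration is good to about 2 mm. A picture is of the moment at which its call begins: read the wrist's pose just before it. There is no depth.
- r.sign_off(): hands the job in, once; it reports no verdict.
The state is a dict: "t": time; "joints": joint angles; "joint_vel": joint speeds; "joint_efforts": joint torques, N m; "position": TCP position; "eef_rot": TCP orientation; "contact_force": force on the tool from outside, world axes, zero at the start; "wrist_torque": the same for the moment, N m; "finger_gap": finger opening in m.
Only numpy, scipy, OpenCV 4.12 (cv2) and the standard library are available. Lean on these libraries where they do the work, as an engineer would, in place of code of your own. Each camera call takes 0.05 s, during which the arm holds its last target. There are 200 camera calls.

### The job

Open the display stand for the day: with the fingertips, push the red cross handle of its guard bar steadily up from underneath until the bar passes its balance point and stays standing up by itself, then move clear. Push only, do not grip the bar or fling it up, keep off the yellow counterweight, and leave the two pairs of spectacles, the spectacle case and the spray bottle where they are.

Things in the scene. Friction and masses are not known exactly. Their poses are not given: they have to be found in the camera images.
- guard_bar (a joint): Bar angle in rad: 0 = on its lower stop (start; the bar then slopes 0.3 rad up from level), growing as the handle end rises, 1.2 = standing at its upper stop, nearly upright. Steel rod 14 mm thick, 220 mm from hinge to handle. Let go below its balance point (somewhere from 0.40 to 0.75) it falls back to 0, above it swings on slowly by itself to 1.2. Pushing the handle up takes 0.5 to 3 N.
- handle (a point): Centre of the red cross handle at the bar's free end: level round rod, 16 mm thick, 90 mm long, square to the bar. At rest it is 210 mm in front of the hinge (towards the stand's -x) and 170 mm above the table, with free space all round and below it. It rises on an arc of radius 220 mm about the hinge.
- hinge (a point): Centre of the hinge pin, 105 mm above the table, between two grey upright cheeks (outer faces 30 mm to each side, reaching 19 mm above the pin). Its frame is the fixed stand's: y lies along the hinge pin, x points level away from the handle end, z up.
- stand: Fixed display stand; origin on the table below the hinge, x pointing level away from the handle end (the bar reaches out over -x), z up. White plinth 140 (x) by 190 (y) by 30 mm high under the spectacles, its front edge 170 mm from the origin towards the handle.
- counterweight: The yellow counterweight, a disc 52 mm across and 26 mm wide on a crank fixed to the bar, turning with it about the hinge. Origin at the disc's centre: at the start it is 84 mm beyond the hinge (away from the handle) and 55 mm above it; with the bar up, 82 mm beyond and 58 mm below it. Not to be touched.
- red_glasses: Folded red spectacles standing loose on the plinth under the bar, front row: 26 x 136 x 38 mm (x, y, z), origin at the middle of the underside. Bystander.
- black_glasses: Folded black spectacles standing loose on the plinth under the bar, second row: 26 x 136 x 38 mm, origin at the middle of the underside. Bystander.
- case: Closed brown spectacle case lying loose on the table beside the stand, 62 x 155 x 43 mm (x, y, z), origin at the middle of the underside. Bystander.
- spray: Blue lens-cleaner bottle with black cap standing loose on the table beside the stand, 36 mm across, 105 mm high, origin at the middle of the underside. Bystander.

How it is judged:
By the outcome, as a careful person would: the job done as asked, in the order asked, and still so for the second after the job is handed in, with the robot touching nothing.
It also fails if it takes over 48 s, if anything falls off the work surface, if the arm or the gripper's body presses on something with over 40 N, if the wrist force passes 120 N, or if a joint passes its speed limit or range.

## Working session

There is one attempt and no reset: what is moved stays moved. The work goes in short steps, Python scripts to look and compute and a shell command to move; the robot and the scene stay as the last step left them, time stands still between calls to the robot, and variables do not carry over. Pictures are saved under pics/ and viewed, about 8 in all and at most 12, crops included, and the job is handed in when it is done.

```bash
mkdir -p pics; ls
python3 - <<'E'
from station import r
import cv2,pickle
s=r.read_state();print(s)
d={}
for n in("scene","top"):
    c=r.camera(n);d[n]=c;cv2.imwrite(f"pics/{n}0.png",c["img"][...,::-1]);print({k:v for k,v in c.items() if k!="img"})
pickle.dump(d,open("cams.pkl","wb"))
E
```

```text
pics
{'t': 0.0, 'joints': array([-71.99681821,  19.07259198,  -3.70498015,  83.70537006,
         1.23737608,  77.34170186,  -5.07092863]), 'joint_vel': array([-0.04323341,  0.00517732,  0.09070443, -0.0532097 ,  0.04671339,
       -0.00872591, -0.03358677]), 'joint_efforts': array([-5.34653664e-04, -6.25450230e+01,  4.88062366e-02, -3.91627693e+01,
        1.63699617e-02,  9.55182390e-03, -2.24583130e-05]), 'position': array([0.2064466 , 0.58950355, 0.20811441]), 'eef_rot': array([[-9.43806067e-01,  3.30499552e-01, -3.92843086e-04],
       [ 3.30499777e-01,  9.43805123e-01, -1.33698182e-03],
       [-7.11045738e-05, -1.39168610e-03, -9.99999029e-01]]), 'contact_force': array([ 0.7358398 , -0.26956313,  0.43341399]), 'wrist_torque': array([ 0.02043591,  0.04231472, -0.05903713]), 'finger_gap': 0.08519482338775755}
{'vfov': 51.66413354318975, 'cx': 317.68592768135466, 'cy': 239.70712963959087, 'k1': -0.08617017191792836, 'position': array([1.10918568, 0.52219526, 0.69022513]), 'orientation': array([[-0.65999907,  0.48397114, -0.57460697],
       [ 0.75118995,  0.41422008, -0.51394103],
       [-0.01071888, -0.77083958, -0.63693912]])}
{'vfov': 42.971371563595326, 'cx': 316.02350854052645, 'cy': 243.81803722679268, 'k1': 0.05107698411506637, 'position': array([0.52045666, 0.07590955, 1.089576  ]), 'orientation': array([[ 0.01324231, -0.99578001,  0.09081197],
       [-0.99987658, -0.01395496, -0.00721702],
       [ 0.00845385, -0.0907052 , -0.99584191]])}
```

View pics/scene0.png

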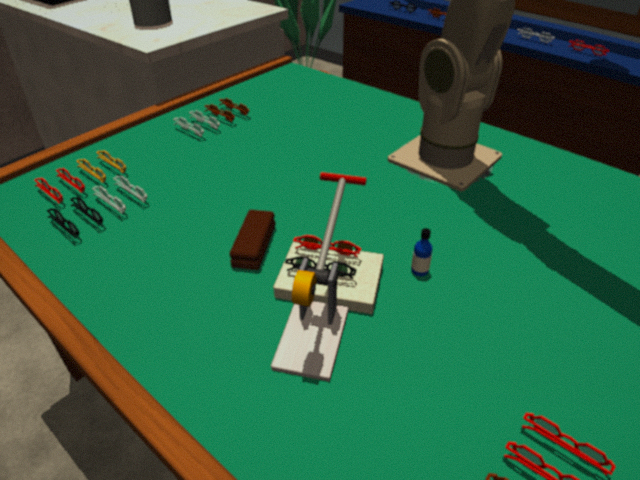

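View pics/top0.png

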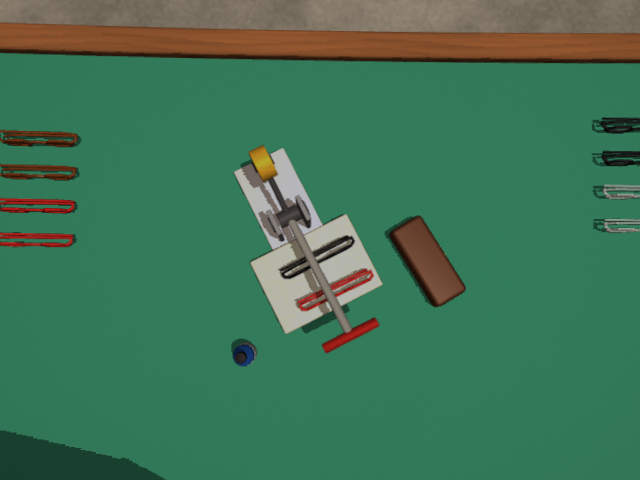

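The scene view shows the handle at (343,178), with its ends at (321,176) and (365,181). In the top view its ends are (325,348) and (377,322), the hinge is about (289,215), the spray (244,355) and the case (427,261).

```bash
cat > h.py <<'E'
import numpy as np,cv2,pickle
def K(c):
    f=240/np.tan(np.radians(c["vfov"]/2)); return np.array([[f,0,c["cx"]],[0,f,c["cy"]],[0,0,1]])
def ray(c,uv):
    q=cv2.undistortPoints(np.array([[uv]],float),K(c),np.zeros(5))[0,0]  # distorted slopes
    rd=np.hypot(*q); rr=rd
    for _ in range(20): rr=rd/(1+c["k1"]*rr**2)
    q=q*rr/rd if rd>0 else q
    return c["orientation"]@np.array([q[0],q[1],1])
def onz(c,uv,z):
    d=ray(c,uv); return c["position"]+d*(z-c["position"][2])/d[2]
def proj(c,p):
    q=c["orientation"].T@(np.array(p)-c["position"]); q=q[:2]/q[2]
    q=q*(1+c["k1"]*(q@q)); k=K(c); return np.array([k[0,0]*q[0]+c["cx"],k[1,1]*q[1]+c["cy"]])
E
python3 - <<'E'
from h import *
d=pickle.load(open("cams.pkl","rb"));t,s=d["top"],d["scene"]
for n,uv,z in [("L",(325,348),.172),("R",(377,322),.172),("hinge",(289,215),.105),("spraycap",(242,356),.1),("case",(427,259),.043),("red",(336,290),.06),("plinthcorner",(289,333),.03),("pl2",(381,286),.03),("pl3",(347,215),.03),("pl4",(251,263),.03)]:
    print(n,onz(t,uv,z).round(4))
for n,uv,z in [("L",(365,181),.17),("R",(321,176),.17)]: print("scene",n,onz(s,uv,z).round(4))
im=np.hstack([cv2.resize(s["img"][150:330,230:400],None,fx=2.3,fy=2.3),]);
b=cv2.resize(t["img"][190:370,230:400],None,fx=2.3,fy=2.3)
cv2.imwrite("pics/crop.png",np.hstack([im,b])[...,::-1])
E
```

```text
L [0.4489 0.0539 0.172 ]
R [ 0.4882 -0.0233  0.172 ]
hinge [0.6567 0.1134 0.105 ]
spraycap [0.4291 0.1846 0.1   ]
case [ 0.5924 -0.1228  0.043 ]
red [0.5367 0.0338 0.06  ]
plinthcorner [0.4625 0.1127 0.03  ]
pl2 [ 0.5452 -0.0454  0.03  ]
pl3 [0.6686 0.0146 0.03  ]
pl4 [0.582  0.1808 0.03  ]
scene L [0.4475 0.0546 0.17  ]
scene R [ 0.4888 -0.0216  0.17  ]
```

View pics/crop.png

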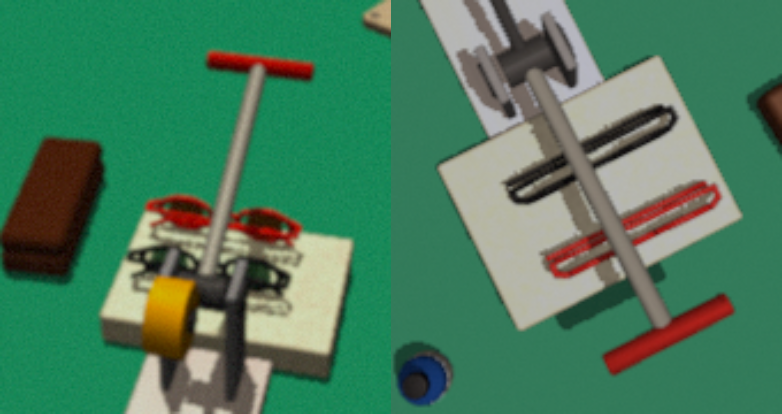

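Both cameras agree on the handle to about 1.5 mm, and the handle-to-hinge distance of 212 mm matches the given 210. My plan is to tilt the tool about 50° down, facing the hinge from the front, with the fingers part open to straddle the bar under the cross handle. I'll then push along tool +x while following the arc.

```bash
cat >> h.py <<'E'
from scipy.linalg import logm,expm
H0=np.array([.4682,.0158,.17]); HG=np.array([.6567,.1134,.105])
ux=np.array([.887,.461,0]);ux/=np.linalg.norm(ux);uz=np.array([0,0,1.]);uy=np.cross(uz,ux)
def T(R,p): M=np.eye(4);M[:3,:3]=R;M[:3,3]=p;return M
def target(phi,al,a=.018,b=.019):
    """bar elevation phi, tool depression al (deg), a=tip beyond rod, b=gap finger axis to rod axis"""
    f,l=np.radians([phi,al]); Hc=H0+.22*(ux*(np.cos(.3)-np.cos(f))+uz*(np.sin(f)-np.sin(.3)))
    d=np.cos(l)*ux-np.sin(l)*uz; n=np.sin(l)*ux+np.cos(l)*uz
    return T(np.c_[n,-uy,d],Hc+a*d-b*n)
def delta(A,B,N):
    L=np.real(logm(np.linalg.inv(A)@B))
    w=np.degrees([L[2,1],L[0,2],L[1,0]]); v=L[:3,3]*100
    print(f"rows {N}: dp",(v/N).round(2),"rot",(w/N).round(2),"|dp|mm",np.linalg.norm(v)*10/N,"|rot|",np.linalg.norm(w)/N)
    for s in (.25,.5,.75,1): print("   via",(A@np.real(expm(L*s)))[:3,3].round(3))
def now(r):
    s=r.read_state(); print("t",round(s["t"],2),"p",s["position"].round(4),"j",s["joints"].round(0),"F",s["contact_force"].round(1),"gap",round(s["finger_gap"],4))
    return T(s["eef_rot"],s["position"])
E
python3 -m handwheel '[{"dp":[0,0,-5],"rotation":[0,0,0],"claw":-1},{"dp":[0,0,-5],"rotation":[0,0,0],"claw":0},{"dp":[0,0,0],"rotation":[0,0,0],"claw":0},{"dp":[0,0,0],"rotation":[0,0,0],"claw":0}]'
python3 - <<'E'
from h import *; from station import r
A=now(r); B=target(17.2,50,-.1,.06); print(B.round(3)); delta(A,B,20)
E
```

```text
t: 0.6
position: [0.2065, 0.5897, 0.308]
eef_rot: [[-0.944, 0.33, -0.0], [0.33, 0.944, -0.001], [-0.0, -0.001, -1.0]]
contact_force: [0.2, -0.6, -0.2]
finger_gap: 0.0426
t 0.6 p [0.2065 0.5897 0.308 ] j [-72.  17.  -3.  74.   1.  89.  -5.] F [ 0.2 -0.6 -0.2] gap 0.0426
[[ 0.68   0.461  0.57   0.37 ]
 [ 0.353 -0.887  0.296 -0.035]
 [ 0.643 -0.    -0.766  0.208]
 [ 0.     0.     0.     1.   ]]
rows 20: dp [-4.03  0.57 -0.82] rot [-2.31  1.    6.33] |dp|mm 41.50366668199959 |rot| 6.811686659490969
   via [0.385 0.494 0.339]
   via [0.486 0.316 0.337]
   via [0.479 0.117 0.292]
   via [ 0.37  -0.035  0.208]
```

Run:
```python
from h import *; from station import r
A=now(r); B=target(17.2,50); B[:3,3]=[.42,0.0,.38]; delta(A,B,20)
```

```text
t 0.6 p [0.2065 0.5897 0.308 ] j [-72.  17.  -3.  74.   1.  89.  -5.] F [ 0.2 -0.6 -0.2] gap 0.0426
rows 20: dp [-3.57  1.17 -1.5 ] rot [-2.31  1.    6.33] |dp|mm 40.43785216991489 |rot| 6.811686659490969
   via [0.383 0.528 0.377]
   via [0.498 0.371 0.419]
   via [0.512 0.172 0.42 ]
   via [0.42 0.   0.38]
```

```bash
python3 -m handwheel '[{"dp":[-3.57,1.17,-1.5],"rotation":[-2.31,1,6.33],"claw":0},{"dp":[-3.57,1.17,-1.5],"rotation":[-2.31,1,6.33],"claw":0},{"dp":[-3.57,1.17,-1.5],"rotation":[-2.31,1,6.33],"claw":0},{"dp":[-3.57,1.17,-1.5],"rotation":[-2.31,1,6.33],"claw":0},{"dp":[-3.57,1.17,-1.5],"rotation":[-2.31,1,6.33],"claw":0}]'
python3 -m handwheel '[{"dp":[-3.57,1.17,-1.5],"rotation":[-2.31,1,6.33],"claw":0},{"dp":[-3.57,1.17,-1.5],"rotation":[-2.31,1,6.33],"claw":0},{"dp":[-3.57,1.17,-1.5],"rotation":[-2.31,1,6.33],"claw":0},{"dp":[-3.57,1.17,-1.5],"rotation":[-2.31,1,6.33],"claw":0},{"dp":[-3.57,1.17,-1.5],"rotation":[-2.31,1,6.33],"claw":0}]'
python3 - <<'E'
from h import *; from station import r
A=now(r); B=target(17.2,50); B[:3,3]=[.42,0.0,.38]; delta(A,B,10)
E
```

```text
t: 1.23
position: [0.3871, 0.5384, 0.3775]
eef_rot: [[-0.628, 0.777, 0.043], [0.766, 0.608, 0.209], [0.137, 0.164, -0.977]]
contact_force: [0.6, 0.5, 0.5]
finger_gap: 0.0427
t: 1.85
position: [0.5102, 0.388, 0.4227]
eef_rot: [[-0.14, 0.972, 0.19], [0.932, 0.065, 0.356], [0.334, 0.227, -0.915]]
contact_force: [0.4, 0.1, 0.3]
finger_gap: 0.0427
t 1.85 p [0.5102 0.388  0.4227] j [-49.   2.  15.  82. -12.  75. -28.] F [0.4 0.1 0.3] gap 0.0427
rows 10: dp [-3.77  1.15 -1.59] rot [-2.3   1.    6.31] |dp|mm 42.499797655462245 |rot| 6.786883284920636
   via [0.53  0.284 0.429]
   via [0.52  0.179 0.423]
   via [0.483 0.081 0.406]
   via [ 0.42 -0.    0.38]
```

```bash
python3 -m handwheel '[{"dp":[-3.77,1.15,-1.59],"rotation":[-2.3,1,6.31],"claw":0},{"dp":[-3.77,1.15,-1.59],"rotation":[-2.3,1,6.31],"claw":0},{"dp":[-3.77,1.15,-1.59],"rotation":[-2.3,1,6.31],"claw":0},{"dp":[-3.77,1.15,-1.59],"rotation":[-2.3,1,6.31],"claw":0},{"dp":[-3.77,1.15,-1.59],"rotation":[-2.3,1,6.31],"claw":0}]'
python3 -m handwheel '[{"dp":[-3.77,1.15,-1.59],"rotation":[-2.3,1,6.31],"claw":0},{"dp":[-3.77,1.15,-1.59],"rotation":[-2.3,1,6.31],"claw":0},{"dp":[-3.77,1.15,-1.59],"rotation":[-2.3,1,6.31],"claw":0},{"dp":[-3.77,1.15,-1.59],"rotation":[-2.3,1,6.31],"claw":0},{"dp":[-3.77,1.15,-1.59],"rotation":[-2.3,1,6.31],"claw":0}]'
python3 - <<'E'
from h import *; from station import r
A=now(r); B=target(17.2,50,-.08,.045); delta(A,B,5)
E
```

```text
t: 2.48
position: [0.5316, 0.1795, 0.4271]
eef_rot: [[0.351, 0.852, 0.388], [0.776, -0.497, 0.389], [0.524, 0.164, -0.836]]
contact_force: [0.4, 0.2, 1.1]
finger_gap: 0.0426
t: 3.1
position: [0.4674, 0.0357, 0.4053]
eef_rot: [[0.616, 0.588, 0.525], [0.487, -0.807, 0.333], [0.619, 0.05, -0.783]]
contact_force: [-1.4, 0.7, 0.1]
finger_gap: 0.0425
t 3.1 p [0.4674 0.0357 0.4053] j [ -6. -29.   9. 113. -19.  64. -46.] F [-1.4  0.7  0.1] gap 0.0425
rows 5: dp [-4.05  0.11  1.94] rot [-0.64  0.29  1.7 ] |dp|mm 44.91920129687494 |rot| 1.834802896864165
   via [0.449 0.019 0.355]
   via [0.431 0.003 0.304]
   via [ 0.412 -0.011  0.253]
   via [ 0.392 -0.024  0.202]
```

```bash
python3 - <<'E'
from h import *; from station import r
A=now(r); B=target(17.2,50); B[:3,3]=H0-.06*ux+.08*uz;print(B[:3,3]); delta(A,B,5)
E
python3 -m handwheel '[{"dp":[-2.3,0,1.5],"rotation":[-0.64,0.29,1.7],"claw":0},{"dp":[-2.3,0,1.5],"rotation":[-0.64,0.29,1.7],"claw":0}]'
python3 - <<'E'
from h import *; from station import r
A=now(r); B=target(17.2,50); B[:3,3]=H0-.06*ux+.08*uz;print(B[:3,3]); delta(A,B,5)
E
```

```text
t 3.1 p [0.4674 0.0357 0.4053] j [ -6. -29.   9. 113. -19.  64. -46.] F [-1.4  0.7  0.1] gap 0.0425
[ 0.4149611  -0.01186982  0.25      ]
rows 5: dp [-3.05  0.18  1.53] rot [-0.64  0.29  1.7 ] |dp|mm 34.150107603992325 |rot| 1.834802896864165
   via [0.455 0.022 0.367]
   via [0.442 0.01  0.328]
   via [ 0.429 -0.002  0.289]
   via [ 0.415 -0.012  0.25 ]
t: 3.35
position: [0.4573, 0.0272, 0.3667]
eef_rot: [[0.636, 0.553, 0.538], [0.45, -0.832, 0.323], [0.626, 0.037, -0.779]]
contact_force: [-0.5, 0.7, 0.4]
finger_gap: 0.0426
t 3.35 p [0.4573 0.0272 0.3667] j [ 17. -29.  -4. 119. -31.  63. -36.] F [-0.5  0.7  0.4] gap 0.0426
[ 0.4149611  -0.01186982  0.25      ]
rows 5: dp [-2.36  0.2   1.09] rot [-0.46  0.21  1.21] |dp|mm 26.040370483459633 |rot| 1.3151819648566232
   via [0.447 0.017 0.338]
   via [0.437 0.006 0.309]
   via [ 0.426 -0.003  0.279]
   via [ 0.415 -0.012  0.25 ]
```

```bash
python3 -m handwheel '[{"dp":[-2.36,0.2,1.09],"rotation":[-0.46,0.2,1.2],"claw":0},{"dp":[-2.36,0.2,1.09],"rotation":[-0.46,0.2,1.2],"claw":0},{"dp":[-2.36,0.2,1.09],"rotation":[-0.46,0.2,1.2],"claw":0},{"dp":[-2.36,0.2,1.09],"rotation":[-0.46,0.2,1.2],"claw":0},{"dp":[-2.36,0.2,1.09],"rotation":[-0.46,0.2,1.2],"claw":0}]'
python3 - <<'E'
from h import *; from station import r
A=now(r); B=target(17.2,50,-.02,.045);print(B[:3,3]); delta(A,B,5)
E
```

```text
t: 3.98
position: [0.4292, -0.0193, 0.2483]
eef_rot: [[0.683, 0.468, 0.561], [0.356, -0.883, 0.304], [0.638, -0.008, -0.77]]
contact_force: [-0.1, -0.9, 0.0]
finger_gap: 0.0428
t 3.98 p [ 0.4292 -0.0193  0.2483] j [ 36. -29. -11. 133. -44.  57. -19.] F [-0.1 -0.9  0. ] gap 0.0428
[ 0.42621672 -0.00601995  0.15643677]
rows 5: dp [-1.12 -0.26  1.46] rot [-0.13  0.07  0.01] |dp|mm 18.580099599542685 |rot| 0.1481590705085969
   via [ 0.428 -0.016  0.225]
   via [ 0.428 -0.013  0.202]
   via [ 0.427 -0.009  0.179]
   via [ 0.426 -0.006  0.156]
```

```bash
python3 -m handwheel '[{"dp":[-1.12,-0.26,1.46],"rotation":[-0.1,0,0],"claw":0},{"dp":[-1.12,-0.26,1.46],"rotation":[-0.1,0,0],"claw":0}]'
python3 - <<'E'
from h import *; from station import r
A=now(r); B=target(17.2,50,-.02,.045);print(B[:3,3]); delta(A,B,3)
E
```

```text
t: 4.22
position: [0.428, -0.0137, 0.2117]
eef_rot: [[0.683, 0.467, 0.562], [0.357, -0.884, 0.301], [0.638, -0.005, -0.77]]
contact_force: [0.0, 0.1, 0.3]
finger_gap: 0.0427
t 4.22 p [ 0.428  -0.0137  0.2117] j [ 35. -27. -12. 137. -47.  52. -16.] F [0.  0.1 0.3] gap 0.0427
[ 0.42621672 -0.00601995  0.15643677]
rows 3: dp [-1.13 -0.25  1.46] rot [-0.15  0.12  0.03] |dp|mm 18.608603669156757 |rot| 0.19475361736894145
   via [ 0.427 -0.012  0.198]
   via [ 0.427 -0.01   0.184]
   via [ 0.427 -0.008  0.17 ]
   via [ 0.426 -0.006  0.156]
```

Run:
```python
from h import *
from scipy.optimize import least_squares
D=[([.2064,.5895,.2081],[0,0,-1],83.7),([.2065,.5897,.308],[0,0,-1],74),([.5102,.388,.4227],[.19,.356,-.915],82),([.4674,.0357,.4053],[.525,.333,-.783],113),([.4573,.0272,.3667],[.538,.323,-.779],119),([.4292,-.0193,.2483],[.561,.304,-.77],133),([.428,-.0137,.2117],[.562,.301,-.77],137)]
def dist(q,p,d): return np.linalg.norm(np.array(p)-q[1]*np.array(d)-[0,0,q[0]])
def f(q): return [dist(q,p,d)-np.sqrt(q[2]**2+q[3]**2+2*q[2]*q[3]*np.cos(np.radians(j))) for p,d,j in D]
s=least_squares(f,[.33,.25,.4,.4]);q=s.x;print(q,s.fun.round(4))
def j4(B):
    x=(dist(q,B[:3,3],B[:3,2])**2-q[2]**2-q[3]**2)/(2*q[2]*q[3]); return np.degrees(np.arccos(np.clip(x,-1,1)))
for al in (50,54,58,62,66):
    print(al,[round(j4(target(f,al,a,b)),1) for f,a,b in((17.2,-.02,.045),(17.2,-.01,.045),(17.2,.015,.035),(17.2,.015,.019),(40,.015,.019),(66,.015,.019))])
```

```text
[0.26751287 0.39354666 0.47600857 0.47600927] [-0.0008  0.0005  0.0002 -0.0001  0.0015 -0.0011 -0.0005]
50 [np.float64(142.8), np.float64(143.1), np.float64(142.6), np.float64(141.1), np.float64(132.1), np.float64(120.6)]
54 [np.float64(140.1), np.float64(140.4), np.float64(140.1), np.float64(138.5), np.float64(129.1), np.float64(117.3)]
58 [np.float64(137.2), np.float64(137.6), np.float64(137.4), np.float64(135.7), np.float64(126.1), np.float64(113.9)]
62 [np.float64(134.2), np.float64(134.6), np.float64(134.6), np.float64(132.9), np.float64(123.0), np.float64(110.4)]
66 [np.float64(131.2), np.float64(131.6), np.float64(131.7), np.float64(130.0), np.float64(119.9), np.float64(107.0)]
```

The fitted reach (residuals about 1 mm) says a 50° tilt runs into joint 4's limit. A 62° tilt fits, so I'll use that.

Run:
```python
from h import *; from station import r
A=now(r); B=target(17.2,62,-.02,.05);print(B[:3,3]); delta(A,B,4)
```

```text
t 4.22 p [ 0.428  -0.0137  0.2117] j [ 35. -27. -12. 137. -47.  52. -16.] F [0.  0.1 0.3] gap 0.0427
[ 0.42070733 -0.00888334  0.1642267 ]
rows 4: dp [-0.75 -0.19  0.93] rot [-0.11 -2.91  0.04] |dp|mm 12.08823191966558 |rot| 2.90969765129333
   via [ 0.427 -0.012  0.2  ]
   via [ 0.425 -0.011  0.188]
   via [ 0.423 -0.01   0.176]
   via [ 0.421 -0.009  0.164]
```

```bash
python3 -m handwheel '[{"dp":[0,0,0],"rotation":[0,-6,0],"claw":0},{"dp":[0,0,0],"rotation":[0,-6,0],"claw":0},{"dp":[0,0,0],"rotation":[0,0,0],"claw":0}]'
python3 - <<'E'
from h import *; from station import r
A=now(r); B=target(17.2,62,-.02,.05);print(B[:3,3]); delta(A,B,3)
E
```

```text
t: 4.6
position: [0.4293, -0.0131, 0.2136]
eef_rot: [[0.783, 0.469, 0.409], [0.414, -0.883, 0.221], [0.465, -0.003, -0.885]]
contact_force: [0.2, 0.1, -0.3]
finger_gap: 0.043
t 4.6 p [ 0.4293 -0.0131  0.2136] j [ 38. -23. -22. 128. -33.  57. -31.] F [ 0.2  0.1 -0.3] gap 0.043
[ 0.42070733 -0.00888334  0.1642267 ]
rows 3: dp [-0.94 -0.25  1.37] rot [-0.14  0.1   0.12] |dp|mm 16.75958953416407 |rot| 0.20998362879249036
   via [ 0.427 -0.012  0.201]
   via [ 0.425 -0.011  0.189]
   via [ 0.423 -0.01   0.177]
   via [ 0.421 -0.009  0.164]
```

```bash
python3 -m handwheel '[{"dp":[-0.94,-0.25,1.37],"rotation":[-0.1,0.1,0.1],"claw":0},{"dp":[-0.94,-0.25,1.37],"rotation":[0,0,0],"claw":0},{"dp":[-0.94,-0.25,1.37],"rotation":[0,0,0],"claw":0},{"dp":[0,0,0],"rotation":[0,0,0],"claw":0}]'
python3 - <<'E'
from h import *; from station import r
A=now(r); B=target(17.2,62,.018,.035);print(B[:3,3]); delta(A,B,4)
d={}
im=[]
for n in("scene","top"):
    c=r.camera(n);im.append(cv2.resize(c["img"][130:330,230:400] if n=="scene" else c["img"][220:420,250:420],None,fx=2.3,fy=2.3))
cv2.imwrite("pics/p4.png",np.hstack(im)[...,::-1])
E
```

```text
t: 5.1
position: [0.4185, -0.0093, 0.1622]
eef_rot: [[0.785, 0.465, 0.41], [0.41, -0.885, 0.22], [0.465, -0.005, -0.885]]
contact_force: [0.1, 0.3, 0.3]
finger_gap: 0.0427
t 5.1 p [ 0.4185 -0.0093  0.1622] j [ 37. -22. -23. 134. -36.  51. -29.] F [0.1 0.3 0.3] gap 0.0427
[0.44828875 0.00545154 0.13771676]
rows 4: dp [0.45 0.02 0.93] rot [-0.09  0.07  0.03] |dp|mm 10.306544779228993 |rot| 0.11957707409186968
   via [ 0.426 -0.006  0.156]
   via [ 0.433 -0.002  0.15 ]
   via [0.441 0.002 0.144]
   via [0.448 0.005 0.138]
```

View pics/p4.png

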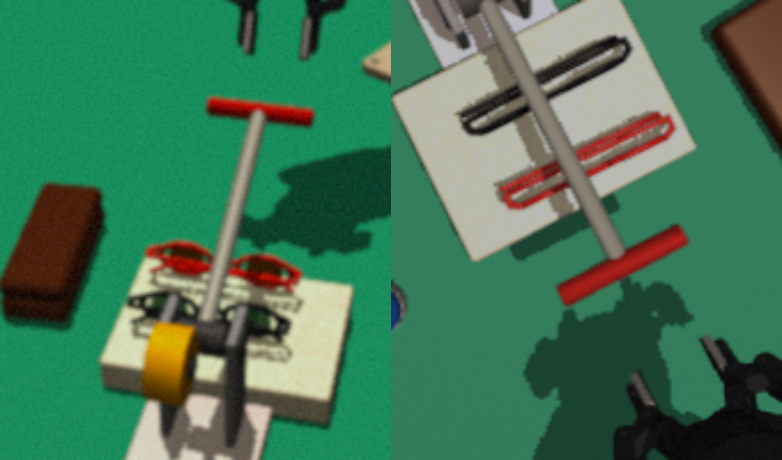

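The fingers straddle the bar line symmetrically. In the top crop the tips are at (637,378) and (708,340), and the handle centre is at (622,265). The tips sit in front of the handle, so I'll slide underneath next.

```bash
python3 -m handwheel '[{"dp":[0.2,0,1.1],"rotation":[0,0,0],"claw":0},{"dp":[0.2,0,1.1],"rotation":[0,0,0],"claw":0},{"dp":[0.3,0,1.1],"rotation":[0,0,0],"claw":0},{"dp":[0.5,0.05,1.1],"rotation":[0,0,0],"claw":0},{"dp":[0,0,0],"rotation":[0,0,0],"claw":0}]'
python3 - <<'E'
from h import *; from station import r
A=now(r); B=target(17.2,62,.025,.019);print(B[:3,3]); delta(A,B,4)
B=target(27,62,.025,.019);print(B[:3,3]); delta(A,B,4)
im=[]
for n in("scene","top"):
    c=r.camera(n);im.append(cv2.resize(c["img"][130:330,230:400] if n=="scene" else c["img"][220:420,250:420],None,fx=2.3,fy=2.3))
cv2.imwrite("pics/p5.png",np.hstack(im)[...,::-1])
E
```

```text
t: 5.82
position: [0.4483, 0.0052, 0.1306]
eef_rot: [[0.783, 0.467, 0.411], [0.411, -0.884, 0.22], [0.466, -0.003, -0.885]]
contact_force: [-0.5, 0.0, 0.0]
finger_gap: 0.043
t 5.83 p [0.4483 0.0052 0.1306] j [ 36. -16. -27. 134. -36.  43. -30.] F [-0.5  0.   0. ] gap 0.043
[0.46373998 0.01348199 0.13904768]
rows 4: dp [ 0.49 -0.    0.02] rot [-0.08  0.05  0.06] |dp|mm 4.86287176501186 |rot| 0.11301389253702306
   via [0.452 0.007 0.133]
   via [0.456 0.009 0.135]
   via [0.46  0.011 0.137]
   via [0.464 0.013 0.139]
[0.47628644 0.02000276 0.17386981]
rows 4: dp [ 1.21 -0.01 -0.59] rot [-0.08  0.05  0.06] |dp|mm 13.400914714309147 |rot| 0.11301389253702306
   via [0.455 0.009 0.141]
   via [0.462 0.013 0.152]
   via [0.469 0.016 0.163]
   via [0.476 0.02  0.174]
```

View pics/p5.png

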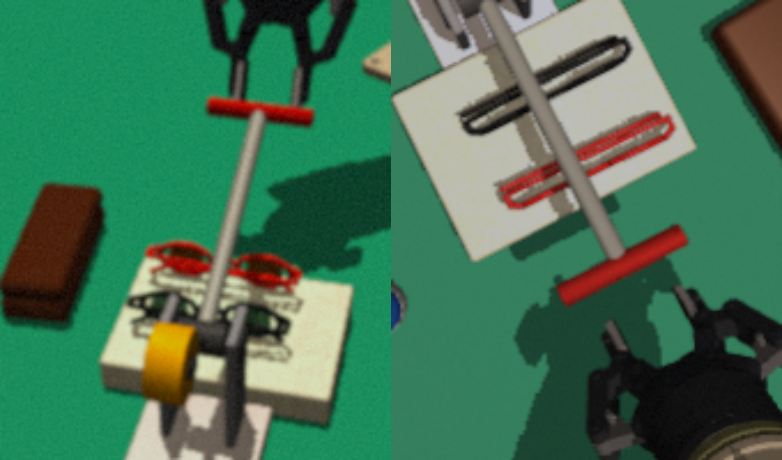

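Now contact, then the arc, about 5 mm per row.

```bash
python3 -m handwheel '[{"dp":[0.45,0.05,0],"rotation":[0,0,0],"claw":0},{"dp":[0.45,0.05,0],"rotation":[0,0,0],"claw":0},{"dp":[0.45,0.05,0],"rotation":[0,0,0],"claw":0},{"dp":[0.45,0.05,0],"rotation":[0,0,0],"claw":0},{"dp":[0.1,0,0],"rotation":[0,0,0],"claw":0}]'
python3 -m handwheel '[{"dp":[0.4,0,-0.36],"rotation":[0,0,0],"claw":0},{"dp":[0.4,0,-0.36],"rotation":[0,0,0],"claw":0},{"dp":[0.4,0,-0.36],"rotation":[0,0,0],"claw":0},{"dp":[0.4,0,-0.36],"rotation":[0,0,0],"claw":0},{"dp":[0.4,0,-0.36],"rotation":[0,0,0],"claw":0}]'
python3 - <<'E'
from h import *; from station import r
A=now(r); B=target(24.2,62,.025,.019);print(B[:3,3]); delta(A,B,1)
im=[]
for n in("scene","top"):
    c=r.camera(n);im.append(cv2.resize(c["img"][130:330,230:400] if n=="scene" else c["img"][220:420,250:420],None,fx=2.3,fy=2.3))
cv2.imwrite("pics/p6.png",np.hstack(im)[...,::-1])
E
```

```text
t: 6.55
position: [0.4643, 0.0107, 0.1404]
eef_rot: [[0.783, 0.466, 0.413], [0.411, -0.885, 0.219], [0.467, -0.002, -0.884]]
contact_force: [0.3, -0.2, -0.6]
finger_gap: 0.0427
t: 7.18
position: [0.4724, 0.0149, 0.1659]
eef_rot: [[0.783, 0.466, 0.413], [0.411, -0.885, 0.219], [0.467, -0.002, -0.884]]
contact_force: [0.1, 0.8, -0.2]
finger_gap: 0.0427
t 7.17 p [0.4724 0.0149 0.1659] j [ 37. -16. -29. 129. -33.  46. -35.] F [ 0.1  0.8 -0.2] gap 0.0427
[0.47216487 0.01786066 0.16417497]
rows 1: dp [ 0.03 -0.27  0.21] rot [-0.24  0.15  0.21] |dp|mm 3.4193278031275334 |rot| 0.3506535600357325
   via [0.472 0.016 0.165]
   via [0.472 0.016 0.165]
   via [0.472 0.017 0.165]
   via [0.472 0.018 0.164]
```

View pics/p6.png

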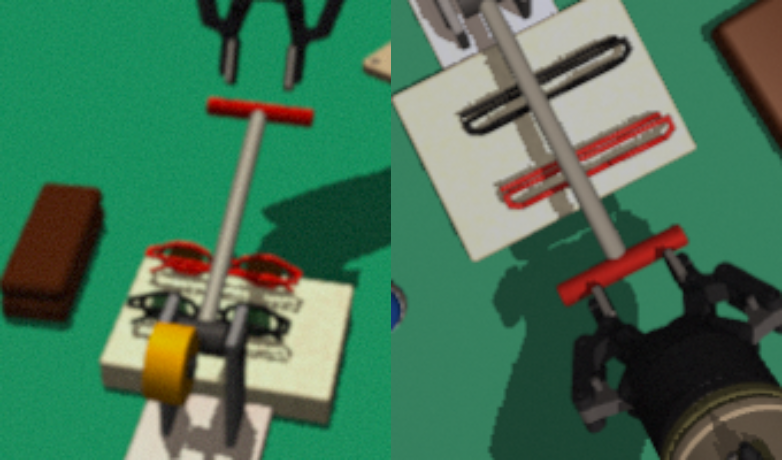

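The fingers are still in front of the handle and the bar hasn't moved. Scene tips are at (230,80) and (290,87) in the crop. I'll check the tip location against the TCP.

Run:
```python
from h import *
c=pickle.load(open("cams.pkl","rb"))["scene"]
def sz(uv,y=0):
    d=ray(c,uv); o=c["position"]-H0; k=(y-o@uy)/(d@uy); p=o+k*d; return (p@ux*1000).round(1),(p[2]*1000).round(1)
o=np.array([230,130])
for uv in((230,80),(290,87)): 
    for y in(-.027,-.02,.02,.027): print(uv,y,sz(np.array(uv)/2.3+o,y))
P=np.array([.4724,.0149,.1659])-H0; print("tcp s,y,z",P@ux*1000,P@uy*1000,P[2]*1000)
print("TCP pix crop",(proj(c,P+H0)-o)*2.3,"H",(proj(c,H0)-o)*2.3)
```

```text
(230, 80) -0.027 (np.float64(-8.6), np.float64(21.8))
(230, 80) -0.02 (np.float64(22.8), np.float64(41.1))
(230, 80) 0.02 (np.float64(202.3), np.float64(151.4))
(230, 80) 0.027 (np.float64(233.7), np.float64(170.7))
(290, 87) -0.027 (np.float64(-329.5), np.float64(-175.2))
(290, 87) -0.02 (np.float64(-285.6), np.float64(-148.3))
(290, 87) 0.02 (np.float64(-35.1), np.float64(5.7))
(290, 87) 0.027 (np.float64(8.7), np.float64(32.6))
tcp s,y,z 3.3116758536791266 -2.7354712647290724 -4.10000000000002
TCP pix crop [254.8089709  117.02110086] H [258.87558713 111.22954831]
```

Run:
```python
from h import *
D=pickle.load(open("cams.pkl","rb"));c,t=D["scene"],D["top"]
def tri(a,b):
    A=[];B=[]
    for cam,uv in((c,a),(t,b)):
        d=ray(cam,uv);d/=np.linalg.norm(d);M=np.eye(3)-np.outer(d,d);A.append(M);B.append(M@cam["position"])
    x=np.linalg.lstsq(np.vstack(A),np.hstack(B),rcond=None)[0];return x,[np.linalg.norm(proj(k,x)-u).round(1) for k,u in((c,a),(t,b))]
S=lambda u,v:np.array([u/2.3+230,v/2.3+130]);Tp=lambda u,v:np.array([(u-391)/2.3+250,v/2.3+220])
R=np.array([[.785,.465,.41],[.41,-.885,.22],[.465,-.005,-.885]]);p=np.array([.4185,-.0093,.1622])
for a,b in((S(305,57),Tp(637,376)),(S(247,51),Tp(708,340))):
    x,e=tri(a,b);print("p4 tip",x.round(4),e,"tool mm",(R.T@(x-p)*1000).round(1))
R=np.array([[.783,.467,.411],[.411,-.884,.22],[.466,-.003,-.885]]);p=np.array([.4483,.0052,.1306])
x,e=tri(S(298,104),Tp(612,325));print("p5",x,e,(R.T@(x-p)*1000).round(1))
```

```text
p4 tip [0.3992 0.0088 0.1895] [np.float64(0.9), np.float64(1.2)] tool mm [  4.9 -25.1 -28.1]
p4 tip [ 0.4224 -0.0366  0.1888] [np.float64(0.5), np.float64(0.7)] tool mm [  4.2  25.8 -27.9]
p5 [0.42737876 0.02356283 0.16088915] [np.float64(1.2), np.float64(1.5)] [  5.3 -26.1 -31.4]
```

Triangulation shows that the tips, at this opening, lie about 28 mm behind the TCP, so I need to go further under. I'll back off along -x and slide deeper.

```bash
python3 -m handwheel '[{"dp":[-1.3,-0.1,0],"rotation":[0,0,0],"claw":0},{"dp":[-1.3,-0.1,0],"rotation":[0,0,0],"claw":0},{"dp":[-1.3,-0.1,0.5],"rotation":[0,0,0],"claw":0},{"dp":[0,0,0],"rotation":[0,0,0],"claw":0}]'
python3 - <<'E'
from h import *; from station import r
A=now(r); B=target(17.2,62,.045,.036);print(B[:3,3]); delta(A,B,4)
E
```

```text
t: 7.78
position: [0.4411, 0.0023, 0.1416]
eef_rot: [[0.784, 0.465, 0.411], [0.41, -0.885, 0.219], [0.466, -0.003, -0.885]]
contact_force: [-0.5, 0.5, 0.5]
finger_gap: 0.0423
t 7.78 p [0.4411 0.0023 0.1416] j [ 37. -18. -26. 134. -36.  45. -30.] F [-0.5  0.5  0.5] gap 0.0423
[0.45875266 0.01088994 0.11340771]
rows 4: dp [0.1  0.02 0.85] rot [-0.07  0.06  0.03] |dp|mm 8.587992518899844 |rot| 0.09643616598704241
   via [0.446 0.004 0.135]
   via [0.45  0.007 0.128]
   via [0.454 0.009 0.12 ]
   via [0.459 0.011 0.113]
```

```bash
python3 -m handwheel '[{"dp":[0,0,0.9],"rotation":[0,0,0],"claw":0},{"dp":[0.1,0,0.9],"rotation":[0,0,0],"claw":0},{"dp":[0.1,0,0.9],"rotation":[0,0,0],"claw":0},{"dp":[0.2,0.05,0.9],"rotation":[0,0,0],"claw":0},{"dp":[0,0,0],"rotation":[0,0,0],"claw":0}]'
python3 -m handwheel '[{"dp":[0.4,0,0],"rotation":[0,0,0],"claw":0},{"dp":[0.4,0,0],"rotation":[0,0,0],"claw":0},{"dp":[0.4,0,0],"rotation":[0,0,0],"claw":0},{"dp":[0.4,0,0],"rotation":[0,0,0],"claw":0},{"dp":[0,0,0],"rotation":[0,0,0],"claw":0}]'
python3 - <<'E'
from h import *; from station import r
A=now(r); B=target(17.2,62,.045,.019);print(B[:3,3]); delta(A,B,1)
im=[]
for n in("scene","top"):
    c=r.camera(n);im.append(cv2.resize(c["img"][130:330,230:400] if n=="scene" else c["img"][220:420,250:420],None,fx=2.3,fy=2.3))
cv2.imwrite("pics/p7.png",np.hstack(im)[...,::-1])
E
```

```text
t: 8.4
position: [0.4605, 0.0122, 0.1122]
eef_rot: [[0.783, 0.466, 0.411], [0.411, -0.885, 0.22], [0.466, -0.003, -0.885]]
contact_force: [0.4, -0.2, 0.8]
finger_gap: 0.0424
t: 9.02
position: [0.4734, 0.0183, 0.1206]
eef_rot: [[0.783, 0.466, 0.413], [0.411, -0.885, 0.219], [0.467, -0.002, -0.884]]
contact_force: [-0.3, -0.5, -0.3]
finger_gap: 0.0425
t 9.03 p [0.4734 0.0183 0.1206] j [ 36. -12. -30. 132. -34.  39. -34.] F [-0.3 -0.5 -0.3] gap 0.0425
[0.47207136 0.01781206 0.12138872]
rows 1: dp [-0.09 -0.02 -0.14] rot [-0.24  0.14  0.22] |dp|mm 1.6338391158027776 |rot| 0.3510217637465659
   via [0.473 0.018 0.121]
   via [0.473 0.018 0.121]
   via [0.472 0.018 0.121]
   via [0.472 0.018 0.121]
```

View pics/p7.png

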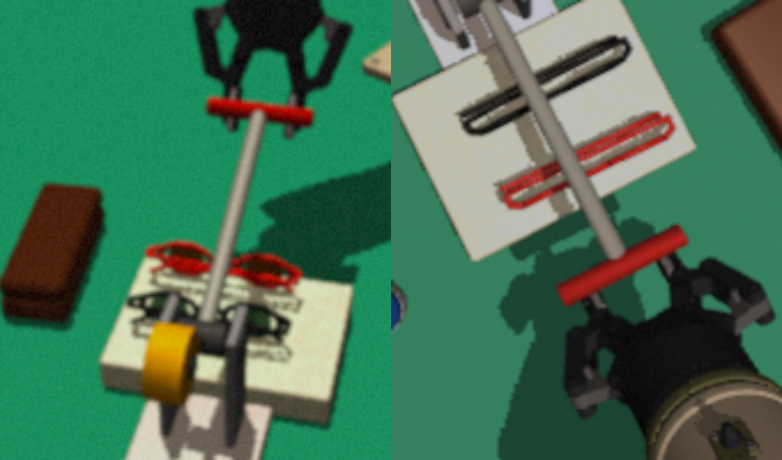

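The tips now show past the handle on both sides of the bar, at (232,127) and (292,133). Starting the arc push.

```bash
python3 -m handwheel '[{"dp":[0.3,0,0],"rotation":[0,0,0],"claw":0},{"dp":[0.4,0,-0.3],"rotation":[0,0,0],"claw":0},{"dp":[0.4,0,-0.36],"rotation":[0,0,0],"claw":0},{"dp":[0.4,0,-0.36],"rotation":[0,0,0],"claw":0},{"dp":[0.4,0,-0.36],"rotation":[0,0,0],"claw":0}]'
python3 - <<'E'
from h import *; from station import r
A=now(r); im=[]
for n in("scene","top"):
    c=r.camera(n);im.append(cv2.resize(c["img"][100:300,230:400] if n=="scene" else c["img"][220:420,250:420],None,fx=2.3,fy=2.3))
    m=cv2.inRange(cv2.cvtColor(c["img"],cv2.COLOR_RGB2HSV),(0,190,90),(6,255,255))
    x0,y0,x1,y1=(300,90,400,220) if n=="scene" else (300,250,420,400)
    ys,xs=np.nonzero(m[y0:y1,x0:x1]); print(n,len(xs),xs.mean()+x0,ys.mean()+y0)
    f=np.radians(np.arange(17,90,6)); print([(int(np.degrees(a)),*proj(c,H0+.22*(ux*(np.cos(.3)-np.cos(a))+uz*(np.sin(a)-np.sin(.3)))).round(0)) for a in f])
cv2.imwrite("pics/p8.png",np.hstack(im)[...,::-1])
E
```

```text
t: 9.75
position: [0.4817, 0.0229, 0.1411]
eef_rot: [[0.784, 0.466, 0.411], [0.411, -0.885, 0.219], [0.466, -0.003, -0.885]]
contact_force: [-4.4, -1.1, 1.1]
finger_gap: 0.0426
t 9.75 p [0.4817 0.0229 0.1411] j [ 36. -12. -30. 129. -32.  42. -36.] F [-4.4 -1.1  1.1] gap 0.0426
scene 210 342.85714285714283 169.81904761904764
[(17, np.float64(343.0), np.float64(179.0)), (23, np.float64(342.0), np.float64(171.0)), (29, np.float64(341.0), np.float64(164.0)), (35, np.float64(340.0), np.float64(159.0)), (41, np.float64(338.0), np.float64(154.0)), (47, np.float64(337.0), np.float64(150.0)), (53, np.float64(335.0), np.float64(147.0)), (59, np.float64(332.0), np.float64(146.0)), (65, np.float64(329.0), np.float64(146.0)), (71, np.float64(326.0), np.float64(147.0)), (77, np.float64(323.0), np.float64(151.0)), (83, np.float64(320.0), np.float64(156.0)), (89, np.float64(316.0), np.float64(162.0))]
top 845 344.2603550295858 317.1526627218935
[(17, np.float64(351.0), np.float64(335.0)), (23, np.float64(349.0), np.float64(331.0)), (29, np.float64(347.0), np.float64(326.0)), (35, np.float64(344.0), np.float64(318.0)), (41, np.float64(340.0), np.float64(309.0)), (47, np.float64(335.0), np.float64(299.0)), (53, np.float64(329.0), np.float64(287.0)), (59, np.float64(323.0), np.float64(274.0)), (65, np.float64(316.0), np.float64(259.0)), (71, np.float64(309.0), np.float64(244.0)), (77, np.float64(301.0), np.float64(228.0)), (83, np.float64(293.0), np.float64(212.0)), (89, np.float64(285.0), np.float64(195.0))]
```

View pics/p8.png

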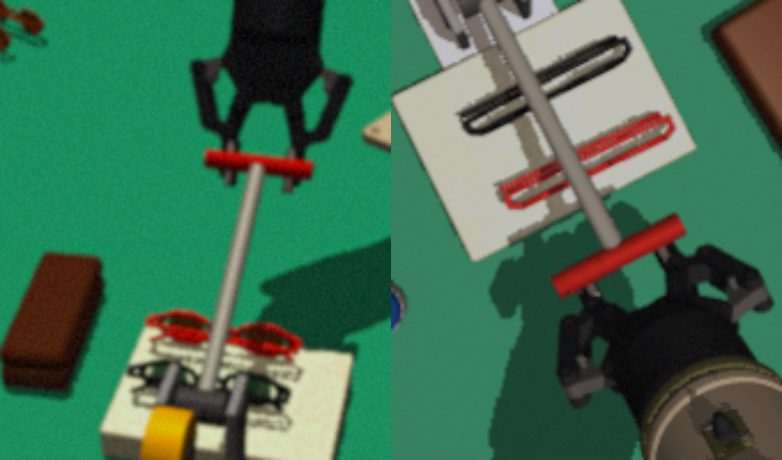

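Contact is confirmed: the bar is at about 24°, both fingers are under the handle and the force is about 4.6 N. Continuing along the arc.

```bash
cat >> h.py <<'E'
def phi(r):
    c=r.camera("scene"); im=c["img"]
    m=cv2.inRange(cv2.cvtColor(im,cv2.COLOR_RGB2HSV),(0,190,90),(6,255,255)); m[:,:300]=0;m[:,385:]=0;m[:90]=0;m[215:]=0
    ys,xs=np.nonzero(m); uv=np.array([xs.mean(),ys.mean()])
    f=np.arange(17,92,.5); P=np.array([proj(c,H0+.22*(ux*(np.cos(.3)-np.cos(a))+uz*(np.sin(a)-np.sin(.3)))) for a in np.radians(f)])
    e=np.linalg.norm(P-uv,axis=1); print("handle px",len(xs),uv.round(1),"phi",f[e.argmin()],"err px",e.min().round(1)); return f[e.argmin()]
E
cat > chk.py <<'E'
from h import *; from station import r
A=now(r); p=phi(r); B=target(p,62,.045,.019); print("tool mm off nominal",(A[:3,:3].T@(A[:3,3]-B[:3,3])*1000).round(1))
E
python3 -m handwheel '[{"dp":[0.44,0,-0.31],"rotation":[0,0,0],"claw":0},{"dp":[0.44,0,-0.31],"rotation":[0,0,0],"claw":0},{"dp":[0.44,0,-0.31],"rotation":[0,0,0],"claw":0},{"dp":[0.44,0,-0.31],"rotation":[0,0,0],"claw":0},{"dp":[0.44,0,-0.31],"rotation":[0,0,0],"claw":0}]'
python3 chk.py
```

```text
t: 10.48
position: [0.4934, 0.0289, 0.1658]
eef_rot: [[0.783, 0.466, 0.413], [0.411, -0.885, 0.219], [0.467, -0.002, -0.884]]
contact_force: [-0.7, -0.5, -0.9]
finger_gap: 0.0427
t 10.47 p [0.4934 0.0289 0.1658] j [ 36. -13. -31. 126. -31.  44. -39.] F [-0.7 -0.5 -0.9] gap 0.0427
handle px 233 [341.8 161.6] phi 31.5 err px 1.2
tool mm off nominal [-1.3  0.   5.5]
```

```bash
python3 -m handwheel '[{"dp":[0.48,0,-0.25],"rotation":[0,0,0],"claw":0},{"dp":[0.48,0,-0.25],"rotation":[0,0,0],"claw":0},{"dp":[0.48,0,-0.25],"rotation":[0,0,0],"claw":0},{"dp":[0.48,0,-0.25],"rotation":[0,0,0],"claw":0},{"dp":[0.48,0,-0.25],"rotation":[0,0,0],"claw":0}]'
python3 chk.py
python3 -m handwheel '[{"dp":[0.5,0,-0.19],"rotation":[0,0,0],"claw":0},{"dp":[0.5,0,-0.19],"rotation":[0,0,0],"claw":0},{"dp":[0.5,0,-0.19],"rotation":[0,0,0],"claw":0},{"dp":[0.5,0,-0.19],"rotation":[0,0,0],"claw":0},{"dp":[0.5,0,-0.19],"rotation":[0,0,0],"claw":0}]'
python3 chk.py
```

```text
t: 11.15
position: [0.507, 0.0359, 0.188]
eef_rot: [[0.783, 0.466, 0.412], [0.411, -0.885, 0.219], [0.467, -0.002, -0.884]]
contact_force: [-1.4, -0.3, 0.0]
finger_gap: 0.0425
t 11.15 p [0.507  0.0359 0.188 ] j [ 37. -12. -32. 123. -29.  46. -42.] F [-1.4 -0.3  0. ] gap 0.0425
handle px 242 [340.8 154.9] phi 38.5 err px 1.8
tool mm off nominal [-1.3  0.1  5.3]
t: 11.82
position: [0.5227, 0.0441, 0.2081]
eef_rot: [[0.783, 0.466, 0.412], [0.411, -0.885, 0.219], [0.467, -0.002, -0.884]]
contact_force: [0.2, 0.7, -0.7]
finger_gap: 0.0426
t 11.82 p [0.5227 0.0441 0.2081] j [ 37. -11. -34. 120. -27.  48. -45.] F [ 0.2  0.7 -0.7] gap 0.0426
handle px 254 [338.2 149.6] phi 46.0 err px 1.4
tool mm off nominal [-3.3 -0.   5.6]
```

```bash
python3 -m handwheel '[{"dp":[0.53,0,-0.12],"rotation":[0,0,0],"claw":0},{"dp":[0.53,0,-0.12],"rotation":[0,0,0],"claw":0},{"dp":[0.53,0,-0.12],"rotation":[0,0,0],"claw":0},{"dp":[0.53,0,-0.12],"rotation":[0,0,0],"claw":0},{"dp":[0.53,0,-0.12],"rotation":[0,0,0],"claw":0}]'
python3 chk.py
python3 -m handwheel '[{"dp":[0.53,0,-0.06],"rotation":[0,0,0],"claw":0},{"dp":[0.53,0,-0.06],"rotation":[0,0,0],"claw":0},{"dp":[0.53,0,-0.06],"rotation":[0,0,0],"claw":0},{"dp":[0.53,0,-0.06],"rotation":[0,0,0],"claw":0},{"dp":[0.53,0,-0.06],"rotation":[0,0,0],"claw":0}]'
python3 chk.py
```

```text
t: 12.5
position: [0.541, 0.0537, 0.2257]
eef_rot: [[0.783, 0.466, 0.412], [0.411, -0.885, 0.219], [0.467, -0.002, -0.884]]
contact_force: [0.0, -0.2, -0.7]
finger_gap: 0.0426
t 12.5 p [0.541  0.0537 0.2257] j [ 37. -10. -35. 116. -25.  49. -49.] F [ 0.  -0.2 -0.7] gap 0.0426
handle px 278 [336.  145.8] phi 52.5 err px 1.8
tool mm off nominal [-1.1 -0.1  5.3]
t: 13.18
position: [0.5605, 0.064, 0.2407]
eef_rot: [[0.783, 0.466, 0.412], [0.411, -0.885, 0.219], [0.467, -0.002, -0.884]]
contact_force: [-0.4, -0.5, 0.9]
finger_gap: 0.0426
t 13.18 p [0.5605 0.064  0.2407] j [ 36.  -7. -37. 113. -22.  50. -53.] F [-0.4 -0.5  0.9] gap 0.0426
handle px 332 [329.8 144.6] phi 64.0 err px 0.9
tool mm off nominal [-18.6  -0.2   5.3]
```

The handle is now 18 mm ahead of the fingers, so the bar is past balance and swinging on its own. I'll hold and watch.

```bash
python3 -m handwheel '[{"dp":[0,0,0],"rotation":[0,0,0],"claw":0},{"dp":[0,0,0],"rotation":[0,0,0],"claw":0},{"dp":[0,0,0],"rotation":[0,0,0],"claw":0},{"dp":[0,0,0],"rotation":[0,0,0],"claw":0},{"dp":[0,0,0],"rotation":[0,0,0],"claw":0}]' >/dev/null
python3 chk.py
```

```text
t 13.85 p [0.5602 0.0638 0.2404] j [ 36.  -7. -37. 113. -22.  50. -53.] F [ 1.   0.5 -0.2] gap 0.0427
handle px 326 [324.4 157.7] phi 82.5 err px 5.2
tool mm off nominal [-88.5  -0.5  -8.3]
```

The bar is nearly at its upper stop. Retreating back and up.

```bash
python3 -m handwheel '[{"dp":[-1,0,-2],"rotation":[0,0,0],"claw":0},{"dp":[-1,0,-3],"rotation":[0,0,0],"claw":0},{"dp":[-1,0,-3],"rotation":[0,0,0],"claw":0},{"dp":[-1,0,-3],"rotation":[0,0,0],"claw":0},{"dp":[0,0,0],"rotation":[0,0,0],"claw":0}]'
python3 -m handwheel '[{"dp":[0,0,0],"rotation":[0,0,0],"claw":0},{"dp":[0,0,0],"rotation":[0,0,0],"claw":0},{"dp":[0,0,0],"rotation":[0,0,0],"claw":0},{"dp":[0,0,0],"rotation":[0,0,0],"claw":0},{"dp":[0,0,0],"rotation":[0,0,0],"claw":0}]'>/dev/null
python3 chk.py
python3 - <<'E'
from station import r
import cv2,numpy as np
a,b=[r.camera(n)["img"][90:390,200:480] for n in("scene","top")]
cv2.imwrite("pics/p9.png",cv2.resize(np.hstack([a,b]),None,fx=1.4,fy=1.4)[...,::-1])
E
```

```text
t: 14.52
position: [0.4837, 0.0223, 0.3209]
eef_rot: [[0.782, 0.464, 0.416], [0.41, -0.886, 0.217], [0.469, 0.001, -0.883]]
contact_force: [0.7, -0.0, 0.0]
finger_gap: 0.0428
t 15.15 p [0.4835 0.0233 0.3189] j [ 38. -20. -27. 113. -29.  65. -44.] F [ 0.5  0.5 -0.4] gap 0.0426
handle px 303 [324.4 157.7] phi 82.5 err px 5.3
tool mm off nominal [-128.5   -0.5 -118.1]
```

View pics/p9.png

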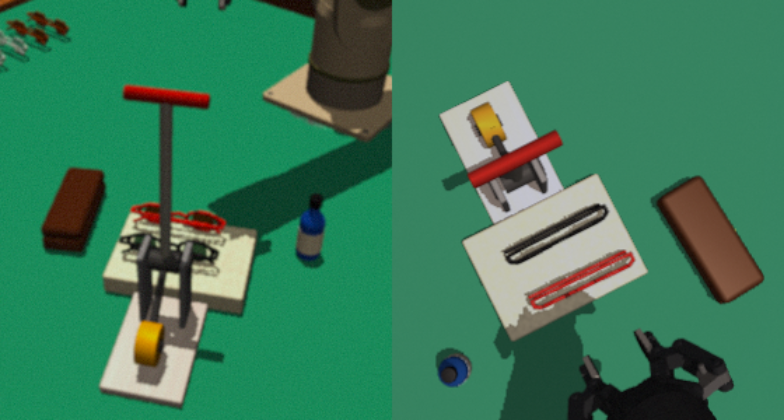

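The bar stands upright: its handle is at (324.4,157.7) in both scene readings, 1.3 s apart. The case (427,261) and spray (244,354) in the top view are at their starting pixels, the glasses are in place and the gripper is clear.

```bash
python3 -c "
from station import r
print(r.sign_off())"
```

```text
the job is handed in; nothing more can be done
None
```

The guard bar is up and standing by itself, and I handed the job in at about 15 s on the robot's clock, well inside the 48 s limit. I pushed the red cross handle up steadily with the fingertips, with the part-open fingers straddling the bar without gripping it. The bar passed its balance point at about 55–60° from level and swung to its upper stop on its own. I then backed the gripper clear.

**Last checks**
- **Bar:** the handle was at the same pixel in two pictures 1.3 s apart.
- **Case and spray bottle:** both were at their starting pixels, to within about 2 px.
- **Spectacles:** both pairs looked in place in the final picture; I judged these by eye rather than measuring them.
- **Forces:** the highest contact force I read was about 4.6 N, and the gripper was free at the end.

**What disagreed**
- **First push missed:** the fingertips were about 28 mm behind where the tool frame led me to expect. They went past in front of the handle, which did not visibly move, so I backed off and slid deeper underneath.
- **Tilt:** the 50° tool tilt I planned was out of reach, so I pushed at 62° down.
- **Final angle:** my estimate was 82.5° with a 5 px misfit, against about 86° expected at the upper stop. I put this down to a simplified arc model, and the picture shows the bar upright.

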